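Check a paint vial against the shuttered swatches

ROBOT

A 6-joint arm with a two-finger parallel gripper is mounted at the origin on the work surface. World frame = base frame: x ahead of the robot, y to its left, z up, the work surface at z = 0. Lengths are in m, angles in rad, forces in N, time in s.
With the tool pointing down it reaches from about 0.3 to 0.875 m from the base axis. Payload 6.4 kg.
Tool frame: the origin (TCP) lies where the fingers leave the gripper's body, on its centre line; the fingertips stand 73 mm ahead of it and the grasp point (between the pads) lies 54 mm ahead of it; z points along the fingers, y is the line along which they close (so a half turn about z gives the same grasp; the last joint's range is limited). The gripper opens to 85 mm and grips with 20 to 120 N. Pads are 22 mm wide; open, the fingers measure 114 mm over their backs; the gripper's body (76 mm by 85 mm) begins 54 mm behind the grasp point. The pads swing forward as they close: fully open they stand 13 mm farther back than shut.
Start: joints at [-1.51, 0.181, 1.607, -0, 1.354, -0.206], TCP at [0.152, -0.555, 0.304] pointing down, gripper open.
Joint ranges: [-2.99, 2.99], [-0.89, 2.07], [0.3, 2.58], [-1.14, 4.28], [0, 2.63], [-3.12, 3.12]. Speed limits (rad/s): [2.57, 2.57, 3.01, 3.14, 3.14, 3.14].

INTERFACE

Orientations are given as a unit quaternion [w, x, y, z].
In Python, from bench import ctrl gives the robot as it stands.
- The arm moves only by the tool carry_out, never from a script. Its argument "steps" is one flat list of numbers, 7 for each row, row after row: the shift along the tool's x, y, z in m, then the turn, a rotation vector about the tool's x, y, z in rad, then the opening, from 0 (shut) to 1 (fully open). In form: [dx, dy, dz, wx, wy, wz, claw, dx, dy, dz, wx, wy, wz, claw, ...]. A call has 1 to 20 rows; each row is the pose to reach, as a shift and turn from the pose commanded when the call began, along the tool's axes at that moment; what a row does not reach only later rows make up. A row lasts 1/10 s, in which the tool goes at most 50 mm and 8.59 degrees, less where a joint would pass 70% of its speed; a pose out of reach is approached as far as the arm can. A call with a gripper value outside its range is refused whole. The fingers move at their own pace and stop on an object; the grip force is fixed at half the most. Time passes only in rows, so rows that repeat a pose let the fingers close. It gives the time, the measured TCP pose, the force, the opening and the grip force at its end, in the units of the state.
- ctrl.get_obs(): the state, without advancing time (a new reading comes with each control period).
- ctrl.camera(name): name is "scene" or "top" or "wrist"; returns the picture (420x560x3 uint8, red, green, blue); there is no depth.
- ctrl.camera_params(name): a dict with "vertical_fov" (degrees; the focal length in pixels is half the picture's height over the tangent of half this angle, whatever the lens; pixels are square), "cx", "cy" (the principal point, pixels), "cam_to_world" (4x4, takes a point from camera to world coordinates); the wrist camera has in their place "hand_eye" (4x4, takes a point from camera to tool coordinates, whose origin is the TCP and whose axes are the flange's). Camera axes: x right, y down, z forward; pixel columns grow to the right and rows downward; lengths in m; the calibration is good to about 2 mm. A picture is of the moment at which its call begins: read the wrist's pose just before it. camera_params takes no time and is no camera call.
- ctrl.hand_in(): hands the job in; it is judged then, once.
The state is a dict: "time_s": time; "q": joint angles; "dq": joint speeds; "joint_efforts": joint torques, N m; "eef_pos": TCP position; "eef_rot": TCP orientation; "wrist_force": force on the tool from outside, world axes, zero at the start; "torque": the same for the moment, N m; "opening": opening from 0.0 (shut) to 1.0 (fully open); "grasp_force": force on a finger pad.
Only numpy, scipy, OpenCV 4.12 (cv2) and the standard library are available. Lean on these libraries where they do the work, as an engineer would, in place of code of your own. Each camera call takes 0.05 s, during which the arm holds its last target. There are 200 camera calls.

TASK

Take the tall vial out of the wooden rack and seat it upright and fully down in the socket of the steel colour checker, and let go of it while the shutter is still closed. Then pull the checker's spring-return shutter out by its wooden handle until its pointer lines up with the index clip, and keep it held there: the job finishes with the gripper still holding the handle, since the shutter springs shut when let go. Leave the short vials, the spray can and the jar where they are.

Things in the scene. Friction and masses are not known exactly. Their poses are not given: they have to be found in the camera images.
- tall_vial: The tall vial: amber glass with a black cap, closed, rigid, 20 mm diameter all the way up, 90 mm tall, about 45 g (30 to 65 g). Origin at the centre of its underside, z up along it. It starts upright in one of the three rack holes, standing 55 mm out of the rack; the two others in the rack look the same but are shorter.
- short_vial_a: A short vial to leave alone: same glass and cap, 20 mm diameter, 62 mm tall, stands 27 mm out of the rack. Origin at the centre of its underside.
- short_vial_b: The second short vial to leave alone, identical to the other short one.
- rack: Wooden vial rack, fixed to the bench, 66 (x) by 186 (y) by 45 (z) mm. Origin at the centre of its underside. Three round holes in a row along its y axis at y = -60, 0 and +60 mm, 23 mm diameter, 35 mm deep (hole floor 10 mm above the bench).
- checker: Colour checker: flat dark steel block fixed to the bench, 200 (x) by 130 (y) by 50 (z) mm, turned by up to about 20 degrees. Origin at the centre of its underside; its x axis points to the rear (away from the robot), y to its left. The vial socket is at x = +60 mm, y = 0 in its top; the shutter runs on the front half of the top.
- socket_mouth (a point): Centre of the mouth of the checker's vial socket, level with the block's top, 50 mm above the bench. The round socket is 23 mm in diameter, with a 2 mm chamfer, and 35 mm deep; a fully seated vial stands 55 mm out of it.
- socket_floor (a point): Centre of the floor of the socket, 15 mm above the bench; the underside of the seated vial rests here. Axes as the checker's.
- shutter (a joint): How far the shutter is pulled out, in m: 0 closed (where it starts), 0.075 fully out. It is an aluminium plate (65 by 60 by 4 mm) that slides along the checker's -x axis, towards the robot. A spring pulls it shut: about 3.6 N when closed, rising by 0.9 N per 10 mm pulled. It snaps shut when let go.
- shutter_handle (a point): Centre of the top face of the wooden handle, an upright bar on the front of the shutter plate: 12 mm thick (checker's x), 50 mm long (y), 45 mm tall above the plate, top 100 mm above the bench (50 above the block). Pinch it from above, one finger in front and one behind. Closed it is at x = -35 mm, y = 0 of the checker, 95 mm in front of the seated vial's axis.
- pointer_tip (a point): Tip of the pointer, a thin aluminium finger (4 mm wide) that sticks out from the left (+y) side of the shutter plate and moves with it; when closed it is at x = -20 mm, y = +48 mm of the checker, 58.5 mm above the bench.
- index_mark (a point): The mark: pointer-facing edge of the index clip, a small aluminium piece (16 by 10 mm foot, upright fin 4 mm thick and 14 mm tall at its middle) fixed on the left edge of the checker's top. Axes as the checker's. It lies 30 to 55 mm in front of the closed pointer; the shutter must be pulled by the distance along the checker's x from closed pointer to mark.
- spray_can: Spray can standing on the bench beyond the work, 50 mm diameter, 150 mm tall; leave alone. Origin at the centre of its underside.
- amber_jar: Closed amber glass jar standing on the bench beyond the work, 70 mm diameter, 90 mm tall; leave alone. Origin at the centre of its underside.

How it is judged:
On the way, in this order (a step that is already met when the one before it is completed fails the run):
1. the tall vial is seated in the checker's socket and released, the shutter still closed (horizontal distance between tall_vial and socket_floor below 0.005 m and z of tall_vial in the frame of socket_floor below 0.005 m and angle between tall_vial's own z axis and vertical below 0.12 rad and contact force between the fingers and tall_vial below 0.2 N and value of joint shutter below 0.008 m), for 0.2 s.
2. the shutter's pointer is at the index clip, held by the fingers (x of pointer_tip in the frame of index_mark between -0.006 and 0.006 m and velocity of joint shutter between -0.01 and 0.01 m/s and contact force between the fingers and shutter above 2 N and contact force between tall_vial and shutter below 0.5 N), for 0.3 s.
At the end, for the whole second after the job is handed in: The tall vial is in the socket, untouched: underside within 5 mm of the floor centre, sideways and in height, tilt under 0.12 rad. The shutter pointer is within 6 mm of the mark, still (under 10 mm/s); the fingers press the shutter with over 2 N and the vial does not bear on it (under 0.5 N) (all of step 2 and horizontal distance between tall_vial and socket_floor below 0.005 m and z of tall_vial in the frame of socket_floor below 0.005 m and angle between tall_vial's own z axis and vertical below 0.12 rad and contact force between the fingers and tall_vial below 0.2 N); the arm keeps its last pose, push and grip.
It fails at once if a short vial is moved more than 20 mm (distance of short_vial_a from where it was at the start of the episode above 0.02 m).
It fails at once if a short vial is moved more than 20 mm (distance of short_vial_b from where it was at the start of the episode above 0.02 m).
It fails at once if the spray can is moved more than 20 mm (distance of spray_can from where it was at the start of the episode above 0.02 m).
It fails at once if the jar is moved more than 20 mm (distance of amber_jar from where it was at the start of the episode above 0.02 m).
It also fails if it takes over 58 s, if anything falls off the work surface, if the arm or the gripper's body presses on something with over 40 N, if the wrist force passes 120 N, or if a joint passes its speed limit or range.

## Working session

There is one attempt and no reset: what is moved stays moved. The work goes in short steps, Python scripts to look and compute and a tool call to move; the robot and the scene stay as the last step left them, time stands still between calls to the robot, and variables do not carry over. Pictures are saved under pics/ and viewed, at most 13 in all, crops included, and the job is handed in when it is done.

Besides the shell and the picture viewer there is one more tool, called by a JSON object that holds its "name" and its "arguments", one argument or row to a line. carry_out: Moves the arm, as the interface text tells. Its arguments: {"type":"object","properties":{"steps":{"type":"array"}},"required":["steps"]}

```bash
mkdir -p pics
cat > h.py <<'E'
import numpy as np,cv2
from bench import ctrl
from scipy.spatial.transform import Rotation as R
def snap(n,f):
    im=ctrl.camera(n); cv2.imwrite(f,im[:,:,::-1].copy()); return im
def K(n):
    p=ctrl.camera_params(n); f=210/np.tan(np.radians(p["vertical_fov"])/2); return f,p["cx"],p["cy"],p
def tool():
    o=ctrl.get_obs(); w,x,y,z=o["eef_rot"]; T=np.eye(4);T[:3,:3]=R.from_quat([x,y,z,w]).as_matrix();T[:3,3]=o["eef_pos"];return T
def c2w(n,T=None):
    p=ctrl.camera_params(n)
    return np.array(p["cam_to_world"]) if n!="wrist" else (tool() if T is None else T)@np.array(p["hand_eye"])
def px(n,u,v,z,T=None):
    f,cx,cy,p=K(n);M=c2w(n,T);d=M[:3,:3]@np.array([(u-cx)/f,(v-cy)/f,1]);return M[:3,3]+d*(z-M[2,3])/d[2]
def proj(n,P,T=None):
    f,cx,cy,p=K(n);M=np.linalg.inv(c2w(n,T));q=M[:3,:3]@np.asarray(P)+M[:3,3];return f*q[0]/q[2]+cx,f*q[1]/q[2]+cy
E
python3 - <<'E'
from h import *
for n in("scene","top"):
    snap(n,f"pics/{n}0.png");print(n,K(n)[:3],np.round(c2w(n),3).tolist())
print(ctrl.get_obs()); print(ctrl.camera_params("wrist"))
E
```

```text
scene (np.float64(413.6349838493004), 280.63798149368205, 213.26719100578038) [[-0.694, 0.434, -0.574, 1.061], [0.72, 0.41, -0.56, 0.476], [-0.007, -0.802, -0.597, 0.548], [0.0, 0.0, 0.0, 1.0]]
top (np.float64(497.18483304957704), 282.94235050752457, 212.0176410627662) [[-0.011, -0.985, 0.172, 0.476], [-1.0, 0.007, -0.022, 0.059], [0.021, -0.172, -0.985, 0.979], [0.0, 0.0, 0.0, 1.0]]
{'time_s': 0.1, 'q': array([-1.51032131e+00,  1.81494913e-01,  1.60791868e+00, -4.60503002e-06,
        1.35384448e+00, -2.06329610e-01]), 'dq': array([ 0.00114949, -0.00130065, -0.00088505, -0.00097659, -0.00078216,
        0.001339  ]), 'joint_efforts': array([ 6.38770598e-04, -4.45876372e+01, -3.52237594e+01, -2.19023236e-04,
        4.16971918e-03,  2.89364334e-05]), 'eef_pos': array([ 0.15157372, -0.5542481 ,  0.30305317]), 'eef_rot': array([-8.30657417e-04,  9.91114689e-01,  1.33007439e-01,  5.84311009e-05]), 'wrist_force': array([-0.57297962,  0.34879798,  0.12658371]), 'torque': array([ 0.02521535, -0.00853987,  0.02104976]), 'grasp_force': 0.0, 'opening': 0.9970184008550669}
{'vertical_fov': 66.13164836949589, 'cx': 286.0237501161988, 'cy': 213.79645799492948, 'hand_eye': array([[ 2.54168046e-04, -9.46081533e-01, -3.23928493e-01,
         8.52968924e-02],
       [ 9.99999958e-01,  1.96266022e-04,  2.11418191e-04,
         2.23164085e-04],
       [-1.36442689e-04, -3.23928533e-01,  9.46081543e-01,
        -7.11324717e-02],
       [ 0.00000000e+00,  0.00000000e+00,  0.00000000e+00,
         1.00000000e+00]])}
```

View pics/top0.png

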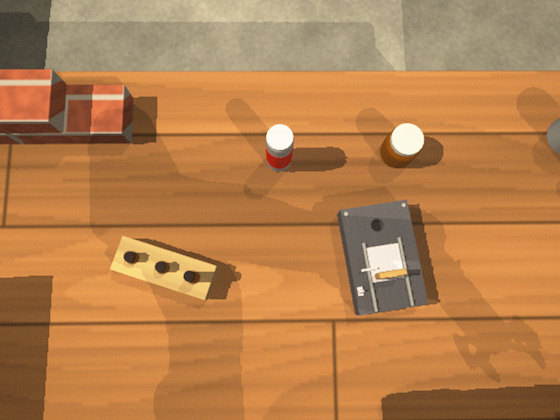

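View pics/scene0.png

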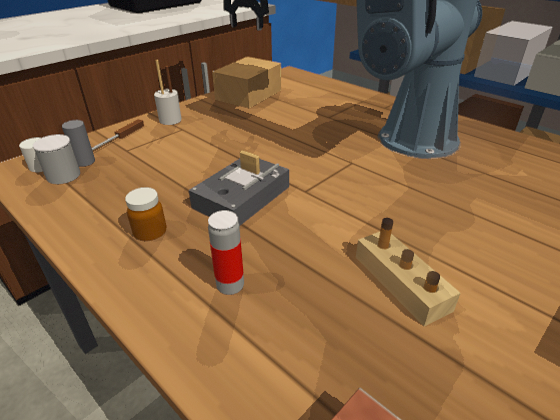

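The top view shows the rack at about (160,268) and the checker at about (388,258). The scene view shows the tall vial at (386,225), at the rack end farthest from that camera. I'll zoom in on both in the top view.

Run:
```python
from h import *
im=cv2.imread("pics/top0.png")
a=cv2.resize(im[190:325,330:440],None,fx=4,fy=4,interpolation=cv2.INTER_CUBIC)
b=cv2.resize(im[225:305,100:220],None,fx=3,fy=3,interpolation=cv2.INTER_CUBIC)
o=np.zeros((540,800,3),np.uint8);o[:540,:440]=a;o[:240,440:800]=b
cv2.imwrite("pics/crop.png",o)
for u,v,z in((191,277,.1),(162,267,.072),(130,257,.072),(377,225,.05)): print(px("top",u,v,z))
for z in (.1,):print(px("scene",387,222,z))
```

```text
[0.51543805 0.20095777 0.1       ]
[0.53516448 0.25813239 0.072     ]
[0.55377189 0.31641972 0.072     ]
[ 0.61212039 -0.1404702   0.05      ]
[0.52045185 0.20944552 0.1       ]
```

View pics/crop.png

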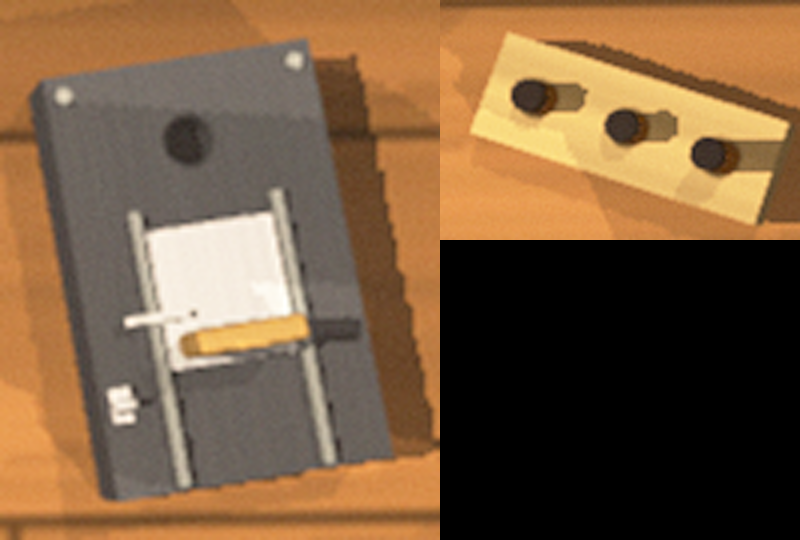

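The crop shows the socket near full-frame (377,225), the handle at about (391,274) and the clip at about (361,291). Next I'll move over the checker for a close wrist view.

{"name": "carry_out", "arguments": {
  "steps": [0.5, -0.28, -0.03, 0, 0, -1.46, 1, 0.5, -0.28, -0.03, 0, 0, -1.46, 1, 0.5, -0.28, -0.03, 0, 0, -1.46, 1, 0.5, -0.28, -0.03, 0, 0, -1.46, 1, 0.5, -0.28, -0.03, 0, 0, -1.46, 1, 0.5, -0.28, -0.03, 0, 0, -1.46, 1, 0.5, -0.28, -0.03, 0, 0, -1.46, 1, 0.5, -0.28, -0.03, 0, 0, -1.46, 1, 0.5, -0.28, -0.03, 0, 0, -1.46, 1, 0.5, -0.28, -0.03, 0, 0, -1.46, 1, 0.5, -0.28, -0.03, 0, 0, -1.46, 1, 0.5, -0.28, -0.03, 0, 0, -1.46, 1, 0.5, -0.28, -0.03, 0, 0, -1.46, 1, 0.5, -0.28, -0.03, 0, 0, -1.46, 1, 0.5, -0.28, -0.03, 0, 0, -1.46, 1, 0.5, -0.28, -0.03, 0, 0, -1.46, 1, 0.5, -0.28, -0.03, 0, 0, -1.46, 1]
}}

```text
time_s: 1.8
eef_pos: [0.5595, -0.1537, 0.334]
eef_rot: [0.0, 0.651, 0.76, -0.0]
wrist_force: [-0.0, -0.2, -0.7]
opening: 1.0
grasp_force: 0.0
```

Run:
```python
from h import *
T=tool();np.save("T1.npy",T);print(T.round(4));im=snap("wrist","pics/w1.png")
cv2.imwrite("pics/w1b.png",cv2.resize(cv2.imread("pics/w1.png"),(800,600),interpolation=cv2.INTER_CUBIC))
```

```text
[[-1.537e-01  9.881e-01  0.000e+00  5.595e-01]
 [ 9.881e-01  1.537e-01 -1.000e-04 -1.537e-01]
 [-1.000e-04 -0.000e+00 -1.000e+00  3.340e-01]
 [ 0.000e+00  0.000e+00  0.000e+00  1.000e+00]]
```

View pics/w1b.png

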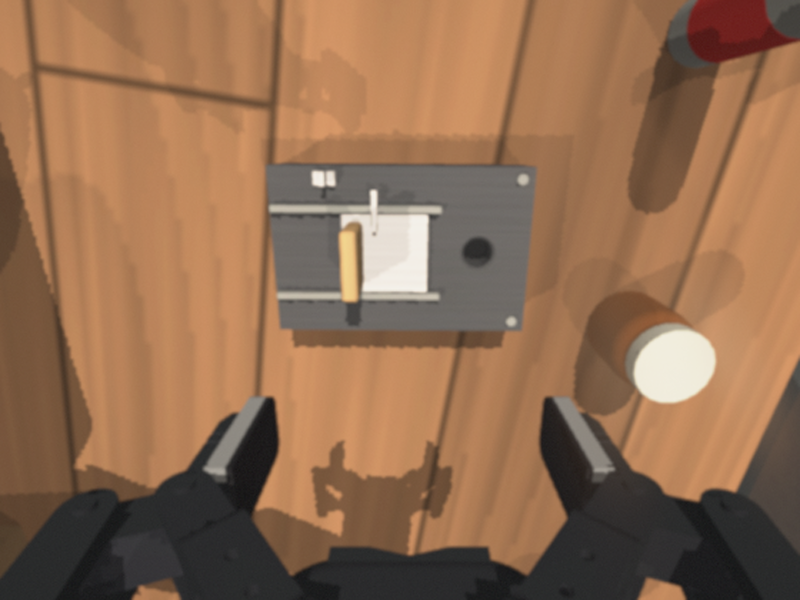

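The wrist view (shown at 1.43 times full size) has the checker's top corners at (267,166), (536,167), (522,329) and (281,329). The socket is at (478,251), the pointer tip at (374,191) and the clip at (323,179). I'll fit the checker pose to these.

```bash
cat > m.py <<'E'
from h import *
from scipy.optimize import least_squares
T=np.load("T1.npy");s=800/560
def w(U,V,z): return px("wrist",(U+.5)/s-.5,(V+.5)/s-.5,z,T)
P=np.array([w(267,166,.05),w(536,167,.05),w(522,329,.05),w(281,329,.05),w(478,251,.05)])
L=np.array([[-.1,.065],[.1,.065],[.1,-.065],[-.1,-.065],[.06,0]])
def f(p):
    c,s_=np.cos(p[2]),np.sin(p[2]);return (L@np.array([[c,s_],[-s_,c]])+p[:2]-P[:,:2]).ravel()
r=least_squares(f,[.56,-.15,.16]);p=r.x;print(p,np.degrees(p[2]),(r.fun*1e3).round(1))
Rm=np.array([[np.cos(p[2]),-np.sin(p[2])],[np.sin(p[2]),np.cos(p[2])]])
loc=lambda q:(Rm.T@(q[:2]-p[:2]))*1e3
E
python3 - <<'E'
from m import *
print("sock",w(478,251,.05),loc(w(478,251,.05)), "tip",loc(w(374,191,.0585)),"clipfin top",loc(w(323,179,.068)),"L/R edges foot",loc(w(312,179,.054)),loc(w(336,179,.054)))
print("handle",loc(w(349,267,.1)))
im=cv2.imread("pics/w1.png"); c=cv2.resize(im[105:240,180:330],(800,600) and None,fx=5.3,fy=4.4,interpolation=cv2.INTER_CUBIC) if 0 else cv2.resize(im[110:170,195:295],None,fx=8,fy=8,interpolation=cv2.INTER_CUBIC)
cv2.imwrite("pics/c2.png",c)
t=cv2.imread("pics/top0.png");
for z in(.05,): print("top cam sock",px("top",330+187/4-.4,190+139/4-.4,.05))
E
```

```text
[ 0.55481163 -0.14832731  0.15266399] 8.747002044642835 [-1.   0.4  0.3  0.9  0.3 -0.3  0.1 -0.   0.3 -1. ]
sock [ 0.61385016 -0.13821519  0.05      ] [59.8896426   1.01642026] tip [-19.87680922  47.37095182] clipfin top [-55.03605689  56.39460384] L/R edges foot [-65.63849705  55.49865974] [-47.97654319  55.53115759]
handle [-35.00645859   0.59100071]
top cam sock [ 0.61337587 -0.13928597  0.05      ]
```

View pics/c2.png

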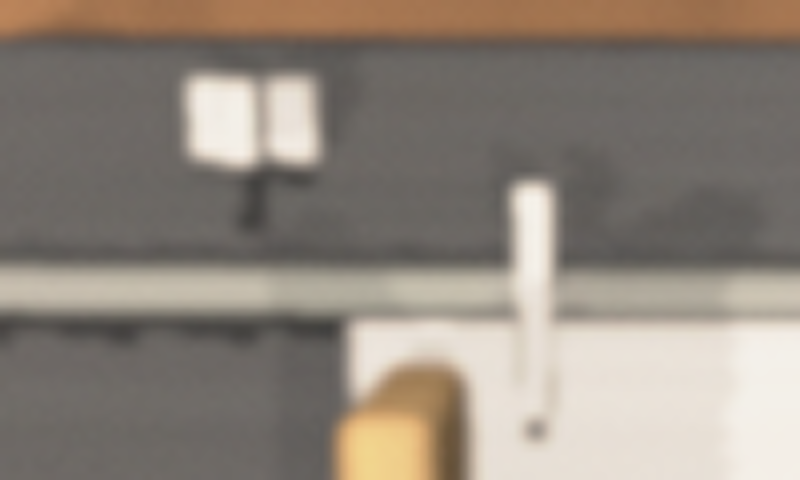

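Run:
```python
from m import *
def c(x,y,z): return loc(px("wrist",195+(x+.5)/8-.5,110+(y+.5)/8-.5,z,T))
print("foot L",c(185,118,.053),"R",c(321,118,.053))
for x in(255,267):
  for z in(.053,.064,.068): print(x,z,c(x,118,z))
print("ptr",c(511,185,.0585),c(555,185,.0585))
# rack / vial, tool moves
v=np.array([.516,.2005]);print(T[:2,:2].T@(v-T[:2,3]))
```

```text
[ 0.55481163 -0.14832731  0.15266399] 8.747002044642835 [-1.   0.4  0.3  0.9  0.3 -0.3  0.1 -0.   0.3 -1. ]
foot L [-66.37665422  56.28717254] R [-48.46815099  56.32015373]
255 0.053 [-57.15919804  56.30414786]
255 0.064 [-55.20660192  56.96973452]
255 0.068 [-54.49656697  57.21176603]
267 0.053 [-55.57902951  56.30705798]
267 0.064 [-53.67580232  56.97255371]
267 0.068 [-52.9837197   57.21455216]
ptr [-23.21602131  48.24341153] [-17.46498154  48.25390689]
[0.35670727 0.01141041]
```

{"name": "carry_out", "arguments": {
  "steps": [0.357, 0.011, 0.04, 0, 0, 0.46, 1, 0.357, 0.011, 0.04, 0, 0, 0.46, 1, 0.357, 0.011, 0.04, 0, 0, 0.46, 1, 0.357, 0.011, 0.04, 0, 0, 0.46, 1, 0.357, 0.011, 0.04, 0, 0, 0.46, 1, 0.357, 0.011, 0.04, 0, 0, 0.46, 1, 0.357, 0.011, 0.04, 0, 0, 0.46, 1, 0.357, 0.011, 0.04, 0, 0, 0.46, 1, 0.357, 0.011, 0.04, 0, 0, 0.46, 1, 0.357, 0.011, 0.04, 0, 0, 0.46, 1, 0.357, 0.011, 0.04, 0, 0, 0.46, 1, 0.357, 0.011, 0.04, 0, 0, 0.46, 1]
}}

```text
time_s: 3.05
eef_pos: [0.5161, 0.2001, 0.2941]
eef_rot: [0.0, 0.807, 0.591, 0.0]
wrist_force: [0.3, 0.1, 0.2]
opening: 1.002
grasp_force: 0.0
```

Run:
```python
from h import *
T=tool();np.save("T2.npy",T);print(T.round(4));im=snap("wrist","pics/w2.png")
cv2.imwrite("pics/w2b.png",cv2.resize(cv2.imread("pics/w2.png"),(800,600),interpolation=cv2.INTER_CUBIC))
```

```text
[[ 3.016e-01  9.534e-01  4.000e-04  5.161e-01]
 [ 9.534e-01 -3.016e-01 -2.000e-04  2.001e-01]
 [-0.000e+00  5.000e-04 -1.000e+00  2.941e-01]
 [ 0.000e+00  0.000e+00  0.000e+00  1.000e+00]]
```

View pics/w2b.png

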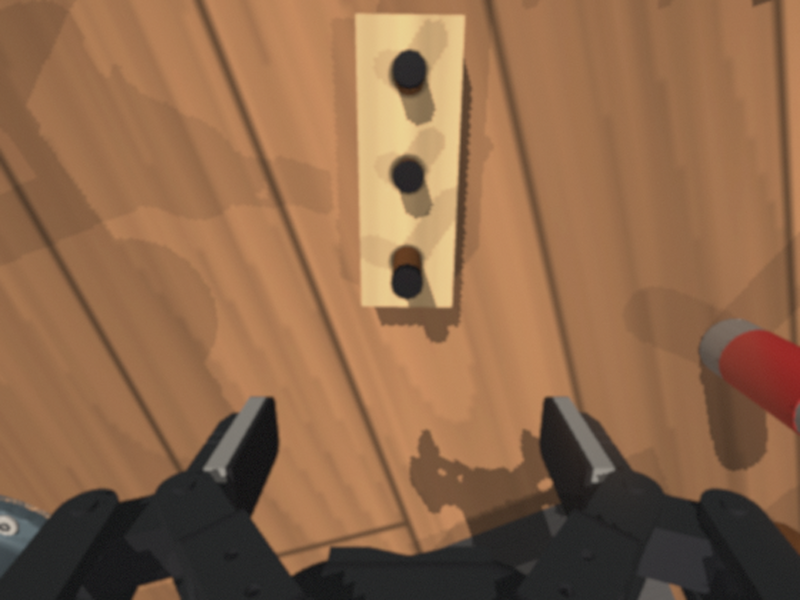

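The wrist view shows the tall vial nearest the gripper, with its cap at (407,281). The rack's top corners are at (355,14), (465,15), (452,306) and (362,306).

Run:
```python
from h import *
T=np.load("T2.npy");s=800/560
def w(U,V,z): return px("wrist",(U+.5)/s-.5,(V+.5)/s-.5,z,T)
cap=w(407,281,.1);print("cap",cap,"width mm",np.linalg.norm(w(392,281,.1)-w(422,281,.1))*1e3)
C=np.array([w(355,14,.045),w(465,15,.045),w(452,306,.045),w(362,306,.045)])
print(C.round(4),C.mean(0)); d=(C[0]+C[1]-C[2]-C[3])/2;print(np.linalg.norm(d));d/=np.linalg.norm(d)
hole=C.mean(0)-d*.06;print("hole",hole)
print("shift cap",T[:3,:3].T@(cap-T[:3,3]),"hole",T[:3,:3].T@(hole-T[:3,3]))
```

```text
cap [0.51942024 0.20845718 0.1       ] width mm 17.928426089699112
[[0.5352 0.3626 0.045 ]
 [0.5984 0.3421 0.045 ]
 [0.5403 0.1654 0.045 ]
 [0.4773 0.1854 0.045 ]] [0.53781465 0.26385994 0.045     ]
0.18616531365995884
hole [0.51910376 0.20685203 0.045     ]
shift cap [0.00898685 0.00057172 0.19413923] hole [0.00736272 0.00072793 0.24913936]
```

{"name": "carry_out", "arguments": {
  "steps": [0.008, 0.001, 0.03, 0, 0, 0, 1, 0.008, 0.001, 0.06, 0, 0, 0, 1, 0.008, 0.001, 0.09, 0, 0, 0, 1, 0.008, 0.001, 0.12, 0, 0, 0, 1, 0.008, 0.001, 0.145, 0, 0, 0, 1, 0.008, 0.001, 0.16, 0, 0, 0, 1, 0.008, 0.001, 0.16, 0, 0, 0, 1, 0.008, 0.001, 0.16, 0, 0, 0, 0.1, 0.008, 0.001, 0.16, 0, 0, 0, 0.1, 0.008, 0.001, 0.16, 0, 0, 0, 0.1, 0.008, 0.001, 0.16, 0, 0, 0, 0.1, 0.008, 0.001, 0.16, 0, 0, 0, 0.1, 0.008, 0.001, 0.16, 0, 0, 0, 0.1, 0.008, 0.001, 0.16, 0, 0, 0, 0.1, 0.008, 0.001, 0.16, 0, 0, 0, 0.1, 0.008, 0.001, 0.16, 0, 0, 0, 0.1]
}}

```text
time_s: 4.7
eef_pos: [0.5193, 0.2091, 0.1347]
eef_rot: [0.0, 0.806, 0.592, 0.001]
wrist_force: [-1.2, -0.6, 5.8]
opening: 0.216
grasp_force: 58.7
```

{"name": "carry_out", "arguments": {
  "steps": [0, 0, -0.02, 0, 0, 0, 0.1, 0, 0, -0.05, 0, 0, 0, 0.1, 0, 0, -0.08, 0, 0, 0, 0.1, 0, 0, -0.11, 0, 0, 0, 0.1, -0.02, 0.013, -0.11, 0, 0, -0.03, 0.1, -0.05, 0.032, -0.11, 0, 0, -0.08, 0.1, -0.08, 0.051, -0.11, 0, 0, -0.12, 0.1, -0.11, 0.071, -0.11, 0, 0, -0.17, 0.1, -0.14, 0.09, -0.11, 0, 0, -0.22, 0.1, -0.17, 0.11, -0.11, 0, 0, -0.26, 0.1, -0.2, 0.129, -0.11, 0, 0, -0.31, 0.1, -0.23, 0.148, -0.11, 0, 0, -0.36, 0.1, -0.26, 0.167, -0.11, 0, 0, -0.4, 0.1, -0.285, 0.183, -0.11, 0, 0, -0.44, 0.1, -0.303, 0.195, -0.11, 0, 0, -0.46, 0.1, -0.303, 0.195, -0.11, 0, 0, -0.46, 0.1, -0.303, 0.195, -0.11, 0, 0, -0.46, 0.1, -0.303, 0.195, -0.11, 0, 0, -0.46, 0.1]
}}

```text
time_s: 6.5
eef_pos: [0.6138, -0.1376, 0.2435]
eef_rot: [-0.001, 0.65, 0.76, -0.0]
wrist_force: [-0.3, -0.4, 0.1]
opening: 0.215
grasp_force: 58.9
```

Run:
```python
from h import *
o=ctrl.get_obs();print(o["eef_pos"],o["wrist_force"],o["opening"],o["grasp_force"])
T=tool();np.save("T3.npy",T);print(T.round(4));a=snap("wrist","pics/w3.png");b=snap("scene","pics/s3.png")
A=cv2.imread("pics/w3.png")[180:400,180:400];B=cv2.imread("pics/s3.png")[80:220,170:310]
o=np.zeros((440,800,3),np.uint8);o[:,:440]=cv2.resize(A,(440,440),interpolation=2);o[:360,440:]=cv2.resize(B,(360,360),interpolation=2)
cv2.imwrite("pics/c3.png",o)
```

```text
[ 0.61382564 -0.13755656  0.24347315] [-0.26899142 -0.35758858  0.06793894] 0.2150313568836569 58.881293535232544
[[-1.557e-01  9.878e-01 -9.000e-04  6.138e-01]
 [ 9.878e-01  1.557e-01  7.000e-04 -1.376e-01]
 [ 9.000e-04 -8.000e-04 -1.000e+00  2.435e-01]
 [ 0.000e+00  0.000e+00  0.000e+00  1.000e+00]]
```

View pics/c3.png

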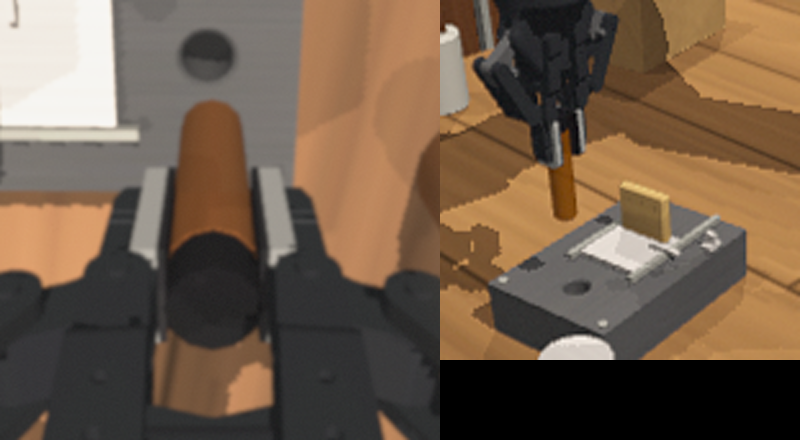

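The wrist crop (at twice full size, offset 180,180) shows the vial held upright between the pads. The cap centre is near (213,301), the bottom edge at (212,101) and the socket mouth at (207,54). I'll compare the vial axis with the socket.

Run:
```python
from h import *
T=np.load("T3.npy");I=np.eye(4);q=lambda x,y:(180+(x+.5)/2-.5,180+(y+.5)/2-.5)
print("cap tool",px("wrist",*q(213,301),.035,I), "bottom +x edge",px("wrist",*q(212,101),.125,I))
s=px("wrist",*q(207,54),.05,T);print("socket w",s,"tool",np.linalg.inv(T)@np.r_[s,1])
for t in [(.614,-.139)]:print("tool of fit",np.linalg.inv(T)@np.r_[t,.05,1])
```

```text
cap tool [-0.00166886  0.00180106  0.035     ] bottom +x edge [0.00494774 0.00159303 0.125     ]
socket w [ 0.61320239 -0.13825393  0.05      ] tool [-7.58088612e-04 -5.66554927e-04  1.93473100e-01  1.00000000e+00]
tool of fit [-1.61927891e-03  1.05133117e-04  1.93471812e-01  1.00000000e+00]
```

Run:
```python
from h import *
I=np.eye(4)
cr=lambda p:((np.array(p)+.5-180)*2-.5).round(1)
for x in(0,-.0017,-.005):print(x,"bottom rim",cr(proj("wrist",[x+.01,.0017,.125],I)),"cap near",cr(proj("wrist",[x+.01,.0017,.035],I)),"cap far",cr(proj("wrist",[x-.01,.0017,.035],I)))
for z in(.03,.04):print(z,cr(proj("wrist",[-.0117,.0017,z],I)),cr(proj("wrist",[.0083,.0017,z],I)),cr(proj("wrist",[-.0017,-.0083,z],I)),cr(proj("wrist",[-.0017,.0117,z],I)))
f,cx,cy,p=K("scene")
S=cv2.imread("pics/s3.png");cv2.imwrite("pics/c4.png",cv2.resize(S[110:200,190:290],None,fx=6,fy=6,interpolation=2))
for P in([.6138,-.1376,.1185],[.6138,-.1376,.17],[.614,-.139,.05]):print((np.array(proj("scene",P))-[190,110])*6)
```

```text
0 bottom rim [212.3  86.5] cap near [212.5 250.8] cap far [212.5 335.1]
-0.0017 bottom rim [212.3  91.4] cap near [212.5 258.3] cap far [212.5 341.8]
-0.005 bottom rim [212.3 100.9] cap near [212.5 272.7] cap far [212.5 354.8]
0.03 [212.5 360.3] [212.5 274.5] [160.2 318.6] [264.8 318.5]
0.04 [212.5 324.6] [212.5 243.3] [163.9 285. ] [261.  284.9]
[173.37300924 325.85373956]
[158.44735703 190.75695219]
[188.73409537 489.94554062]
```

View pics/c4.png

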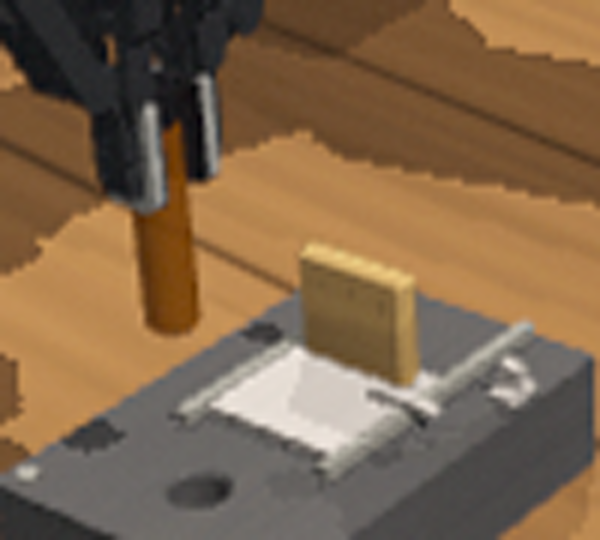

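{"name": "carry_out", "arguments": {
  "steps": [0.0035, -0.0015, 0.01, 0, 0, 0, 0.1, 0.0035, -0.0015, 0.025, 0, 0, 0, 0.1, 0.0035, -0.0015, 0.04, 0, 0, 0, 0.1, 0.0035, -0.0015, 0.053, 0, 0, 0, 0.1, 0.0035, -0.0015, 0.06, 0, 0, 0, 0.1, 0.0035, -0.0015, 0.06, 0, 0, 0, 0.1, 0.0035, -0.0015, 0.06, 0, 0, 0, 0.1]
}}

```text
time_s: 7.3
eef_pos: [0.6124, -0.1355, 0.1839]
eef_rot: [0.0, 0.65, 0.76, 0.0]
wrist_force: [0.3, 0.5, -0.9]
opening: 0.215
grasp_force: 58.9
```

Run:
```python
from h import *
T=tool();np.save("T4.npy",T);print(T[:3,3]);a=snap("wrist","pics/w4.png");b=snap("scene","pics/s4.png")
A=cv2.imread("pics/w4.png")[150:300,220:350];B=cv2.imread("pics/s4.png")[140:220,190:260]
o=np.zeros((560,800,3),np.uint8);o[:450,:390]=cv2.resize(A,(390,450),interpolation=2);o[:457,400:]=cv2.resize(B,(400,457),interpolation=2)
cv2.imwrite("pics/c5.png",o)
```

```text
[ 0.61235028 -0.13546631  0.18386464]
```

View pics/c5.png

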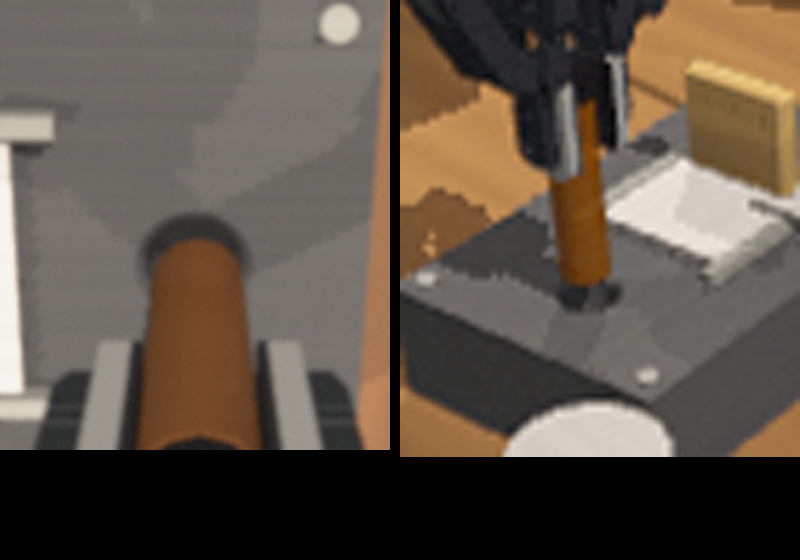

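Run:
```python
from h import *
I=np.eye(4);T=np.load("T4.npy");q=lambda x,y:(220+(x+.5)/3-.5,150+(y+.5)/3-.5);zs=T[2,3]-.05
print("vial rim",px("wrist",*q(199,238),.125,I),"z sock",zs)
for y in(211,213):print("sock rim",px("wrist",*q(195.5,y),zs,I))
a,b=px("wrist",*q(141,255),zs,I),px("wrist",*q(250,255),zs,I);print(a,b)
print("scene: axis bottom",[(np.array(proj("scene",[T[0,3],T[1,3],z]))-[190,140])*400/70 for z in(.0585,.05)])
```

```text
vial rim [0.00582867 0.00175823 0.125     ] z sock 0.13386463883040817
sock rim [0.00885326 0.00097398 0.13386464]
sock rim [0.00837301 0.00097352 0.13386464]
[-0.00187276 -0.01151929  0.13386464] [-0.0018737   0.01344803  0.13386464]
scene: axis bottom [array([187.04217066, 278.21853132]), array([189.07779731, 296.97825889])]
```

{"name": "carry_out", "arguments": {
  "steps": [0, -0.0008, 0, 0, 0, 0, 0.1, 0, -0.0008, 0.004, 0, 0, 0, 0.1, 0, -0.0008, 0.008, 0, 0, 0, 0.1, 0, -0.0008, 0.011, 0, 0, 0, 0.1, 0, -0.0008, 0.014, 0, 0, 0, 0.1, 0, -0.0008, 0.017, 0, 0, 0, 0.1, 0, -0.0008, 0.02, 0, 0, 0, 0.1, 0, -0.0008, 0.02, 0, 0, 0, 0.1]
}}

```text
time_s: 8.2
eef_pos: [0.6112, -0.1354, 0.1633]
eef_rot: [-0.0, 0.65, 0.76, -0.0]
wrist_force: [0.1, -0.5, -1.5]
opening: 0.218
grasp_force: 58.9
```

{"name": "carry_out", "arguments": {
  "steps": [0, 0, 0.004, 0, 0, 0, 0.1, 0, 0, 0.008, 0, 0, 0, 0.1, 0, 0, 0.012, 0, 0, 0, 0.1, 0, 0, 0.016, 0, 0, 0, 0.1, 0, 0, 0.019, 0, 0, 0, 0.1, 0, 0, 0.021, 0, 0, 0, 0.1, 0, 0, 0.0225, 0, 0, 0, 0.1, 0, 0, 0.0235, 0, 0, 0, 0.1, 0, 0, 0.0235, 0, 0, 0, 0.1]
}}

```text
time_s: 9.1
eef_pos: [0.6114, -0.1354, 0.1403]
eef_rot: [-0.0, 0.65, 0.76, -0.0]
wrist_force: [0.1, -0.8, -0.5]
opening: 0.222
grasp_force: 58.9
```

{"name": "carry_out", "arguments": {
  "steps": [0, 0, 0.001, 0, 0, 0, 0.1, 0, 0, 0.002, 0, 0, 0, 0.1, 0, 0, 0.002, 0, 0, 0, 0.1]
}}

```text
time_s: 9.4
eef_pos: [0.6117, -0.1355, 0.1397]
eef_rot: [0.0, 0.65, 0.76, 0.0]
wrist_force: [-3.0, 0.3, 7.3]
opening: 0.219
grasp_force: 59.9
```

{"name": "carry_out", "arguments": {
  "steps": [0, 0, 0, 0, 0, 0, 0.5, 0, 0, 0, 0, 0, 0, 0.8, 0, 0, 0, 0, 0, 0, 0.8, 0, 0, 0, 0, 0, 0, 0.8, 0, 0, 0, 0, 0, 0, 0.8, 0, 0, 0, 0, 0, 0, 0.8, 0, 0, 0, 0, 0, 0, 0.8, 0, 0, -0.02, 0, 0, 0, 0.8, 0, 0, -0.05, 0, 0, 0, 0.8, 0, 0, -0.08, 0, 0, 0, 0.8, 0, 0, -0.1, 0, 0, 0, 0.8, 0, 0, -0.1, 0, 0, 0, 0.8]
}}

```text
time_s: 10.6
eef_pos: [0.6131, -0.1361, 0.2424]
eef_rot: [0.003, 0.65, 0.76, 0.001]
wrist_force: [0.4, -0.0, 0.2]
opening: 0.796
grasp_force: 0.0
```

Run:
```python
from h import *
T=tool();print(T.round(4));np.save("T5.npy",T);snap("wrist","pics/w5.png");snap("scene","pics/s5.png")
A=cv2.imread("pics/w5.png")[90:390,80:400];B=cv2.imread("pics/s5.png")[120:220,190:300]
o=np.zeros((600,800,3),np.uint8);o[:450,:480]=cv2.resize(A,(480,450),interpolation=2);o[:291,480:]=cv2.resize(B,(320,291),interpolation=2)
cv2.imwrite("pics/c6.png",o)
I=np.linalg.inv(T)
c=np.array([.55481,-.14833]);t=.15266;ax=np.array([np.cos(t),np.sin(t)])
print("handle tool", I@np.r_[c-.035*ax,.1,1])
```

```text
[[-0.1554  0.9878  0.0064  0.6131]
 [ 0.9878  0.1554 -0.0028 -0.1361]
 [-0.0037  0.0059 -1.      0.2424]
 [ 0.      0.      0.      1.    ]]
handle tool [-0.00235402 -0.0953644   0.14185657  1.        ]
```

View pics/c6.png

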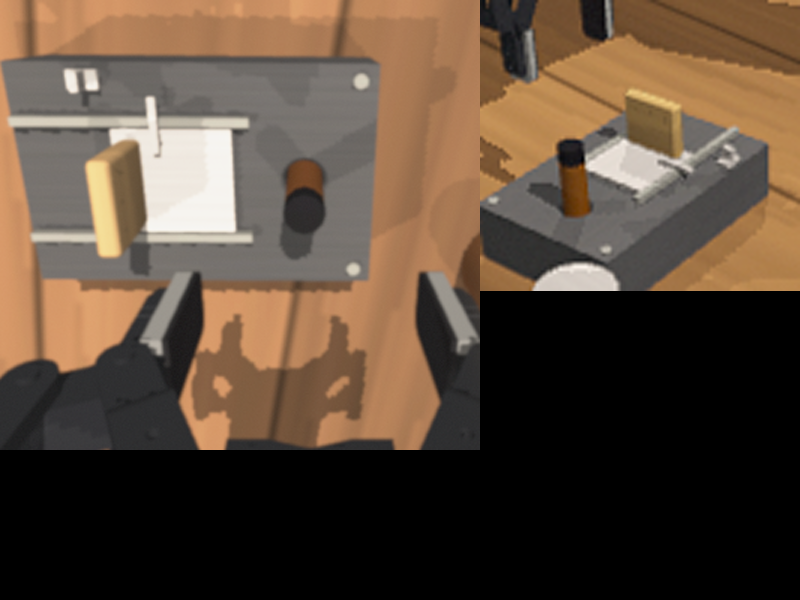

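The view shows the vial seated upright in the socket with the shutter closed. The handle is at about (105,210) in the crop. I'll move over it.

{"name": "carry_out", "arguments": {
  "steps": [0, -0.025, 0, 0, 0, 0, 0.8, -0.001, -0.05, 0, 0, 0, 0, 0.8, -0.002, -0.075, 0, 0, 0, 0, 0.8, -0.003, -0.095, 0, 0, 0, 0, 0.8, -0.003, -0.095, 0, 0, 0, 0, 0.8, -0.003, -0.095, 0, 0, 0, 0, 0.8, -0.003, -0.095, 0, 0, 0, 0, 0.8, -0.003, -0.095, 0, 0, 0, 0, 0.8, -0.003, -0.095, 0, 0, 0, 0, 0.8]
}}

```text
time_s: 11.6
eef_pos: [0.5185, -0.153, 0.2382]
eef_rot: [-0.0, 0.65, 0.76, 0.0]
wrist_force: [-0.5, -0.6, 0.6]
opening: 0.803
grasp_force: 0.0
```

Good: it is at (0.5185, -0.153). Next I'll descend 0.101 and close.

{"name": "carry_out", "arguments": {
  "steps": [0, 0, 0.02, 0, 0, 0, 0.8, 0, 0, 0.045, 0, 0, 0, 0.8, 0, 0, 0.07, 0, 0, 0, 0.8, 0, 0, 0.09, 0, 0, 0, 0.8, 0, 0, 0.101, 0, 0, 0, 0.8, 0, 0, 0.101, 0, 0, 0, 0.8, 0, 0, 0.101, 0, 0, 0, 0.5, 0, 0, 0.101, 0, 0, 0, 0.3, 0, 0, 0.101, 0, 0, 0, 0.25, 0, 0, 0.101, 0, 0, 0, 0.2, 0, 0, 0.101, 0, 0, 0, 0, 0, 0, 0.101, 0, 0, 0, 0, 0, 0, 0.101, 0, 0, 0, 0, 0, 0, 0.101, 0, 0, 0, 0, 0, 0, 0.101, 0, 0, 0, 0, 0, 0, 0.101, 0, 0, 0, 0]
}}

```text
time_s: 13.2
eef_pos: [0.5178, -0.1534, 0.1382]
eef_rot: [-0.0, 0.65, 0.76, -0.0]
wrist_force: [-4.5, 0.1, 6.4]
opening: 0.135
grasp_force: 58.8
```

Run:
```python
from h import *
T=tool();np.save("T6.npy",T);print(T.round(4));o=ctrl.get_obs();print(o["wrist_force"])
snap("wrist","pics/w6.png");snap("top","pics/t6.png");snap("scene","pics/s6.png")
```

```text
[[-1.547e-01  9.880e-01 -5.000e-04  5.178e-01]
 [ 9.880e-01  1.547e-01 -3.000e-04 -1.534e-01]
 [-2.000e-04 -5.000e-04 -1.000e+00  1.382e-01]
 [ 0.000e+00  0.000e+00  0.000e+00  1.000e+00]]
[-4.48700486  0.05120587  6.44032789]
```

{"name": "carry_out", "arguments": {
  "steps": [0, -0.003, 0, 0, 0, 0, 0, 0, -0.007, 0, 0, 0, 0, 0, 0, -0.011, 0, 0, 0, 0, 0, 0, -0.015, 0, 0, 0, 0, 0, 0, -0.019, 0, 0, 0, 0, 0, 0, -0.023, 0, 0, 0, 0, 0, 0, -0.027, 0, 0, 0, 0, 0, 0, -0.03, 0, 0, 0, 0, 0, 0, -0.033, 0, 0, 0, 0, 0, 0, -0.035, 0, 0, 0, 0, 0, 0, -0.035, 0, 0, 0, 0, 0, 0, -0.035, 0, 0, 0, 0, 0, 0, -0.035, 0, 0, 0, 0, 0, 0, -0.035, 0, 0, 0, 0, 0, 0, -0.035, 0, 0, 0, 0, 0]
}}

```text
time_s: 14.85
eef_pos: [0.4844, -0.1584, 0.1382]
eef_rot: [0.001, 0.65, 0.76, 0.001]
wrist_force: [5.3, 4.3, 3.8]
opening: 0.134
grasp_force: 59.4
```

Run:
```python
from h import *
T=tool();T6=np.load("T6.npy");print(T6[:3,:3].T@(T[:3,3]-T6[:3,3]));o=ctrl.get_obs();print(o["wrist_force"],o["opening"],o["grasp_force"])
snap("wrist","pics/w7.png");snap("scene","pics/s7.png");snap("top","pics/t7.png")
A=cv2.imread("pics/w7.png")[100:400,160:440];B=cv2.imread("pics/s7.png")[120:220,190:300];C=cv2.imread("pics/t7.png")[230:310,340:440]
o=np.zeros((600,800,3),np.uint8);o[:450,:420]=cv2.resize(A,(420,450),interpolation=2);o[:300,430:760]=cv2.resize(B,(330,300),interpolation=2);o[310:590,430:780]=cv2.resize(C,(350,280),interpolation=2)
cv2.imwrite("pics/c7.png",o)
```

```text
[ 2.30074453e-04 -3.37918259e-02  3.48076854e-05]
[5.27700498 4.32893497 3.77582256] 0.1337465101941777 59.37395632266998
```

View pics/c7.png

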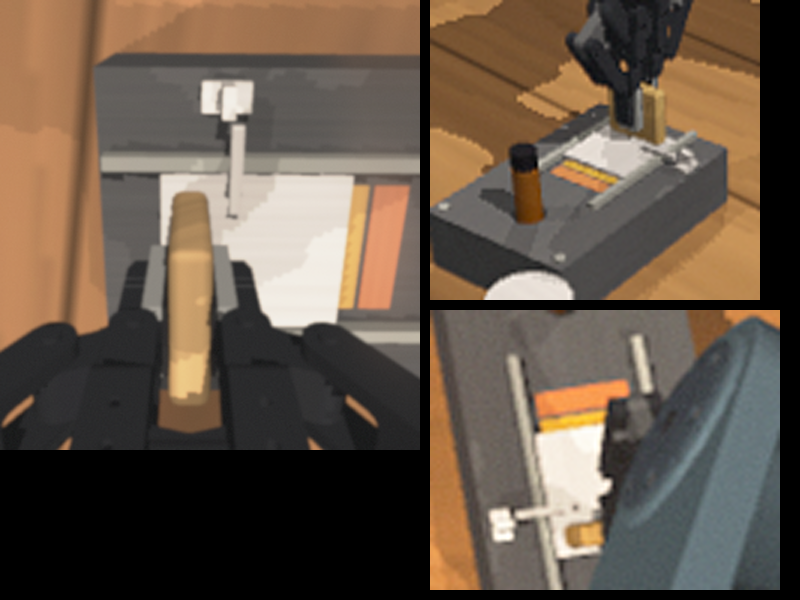

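The pointer (238,125 in the wrist crop) lines up with the clip's fin face (about 235), roughly 1 mm to the rear of it. The vial is upright. I'll make a small centring pull, let it settle, then hand in.

{"name": "carry_out", "arguments": {
  "steps": [0, -0.001, 0, 0, 0, 0, 0, 0, -0.001, 0, 0, 0, 0, 0, 0, -0.001, 0, 0, 0, 0, 0, 0, -0.001, 0, 0, 0, 0, 0, 0, -0.001, 0, 0, 0, 0, 0, 0, -0.001, 0, 0, 0, 0, 0, 0, -0.001, 0, 0, 0, 0, 0, 0, -0.001, 0, 0, 0, 0, 0]
}}

```text
time_s: 15.8
eef_pos: [0.4834, -0.1586, 0.1382]
eef_rot: [0.001, 0.65, 0.76, 0.001]
wrist_force: [7.3, 3.3, 3.4]
opening: 0.129
grasp_force: 59.1
```

```bash
python3 -c "
from h import *
o=ctrl.get_obs();print(o['eef_pos'],abs(o['dq']).max(),o['grasp_force']);print(ctrl.hand_in())"
```

```text
[ 0.48340821 -0.15859484  0.13820828] 0.001323729612847367 59.14465606212616
the job is handed in; nothing more can be done
None
```

The job is handed in, verdict not shown: the tall vial is seated and released in the socket, and the gripper is holding the shutter about 35 mm out, with the pointer at the index clip to within about 1 mm by camera.

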